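# Fetch the weekly pill box from the child-safe medicine drawer

### The job

Open the medicine safe: feel along the white ledge on its top for the hidden sprung spot, press the catch in there fully down, and the drawer springs out. Take out the weekly pill box, lay it flat with its coloured lids up on the blue mat and let go; then take it again across its width and set it, lids up, fully down inside the cream-rimmed bay of the meal tray. Do not drop or fling the pill box, and leave the bowl, cup and timer where they are.

Things in the scene. Friction and masses are not known exactly. Their poses are not given: they have to be found in the camera images.
- ledge_mid (a point): Middle of the white ledge along the front of the medicine safe's top, on its surface, 115 mm above the table; x points into the safe, y along the ledge, z up. The ledge is 350 mm long (y) and 54 mm deep, from the safe's front face at x = -29 mm to the foot of a blue riser, 23 mm tall, at x = +25 mm. Rigid except for one sprung cover, flush and unseen.
- safe: The safe, 190 x 350 mm; origin under its middle, axes as the ledge. The sprung cover is 56 mm along y, 48 mm along x (ledge x -23 to +25 mm), its middle anywhere within 45 mm of the ledge's in y. It gives at 2 N and sinks 14 mm at under 3 N onto the catch, which takes 6 to 10 N; the drawer is freed 19 to 22 mm (bottom) below the ledge. Shut fingers up to 40 mm across fit in.
- drawer (a joint): Drawer in the safe's front, 206 mm wide, flush, no handle. m: 0 = shut and latched; freed, a spring drives it out along the ledge's -x to 0.160 within 1.5 s and holds it there (3 N). Floor 20 mm above the table, sides 36 mm, front 93 mm. Out, the bar behind its front is about 68 mm before the pill box's middle, the safe's front face 70 mm behind it.
- pill_center (a point): Centre of the white weekly pill box: 110 mm long (y), 50 wide (z), 26 thick (x); x points out of the face with seven coloured lids; about 0.12 kg. It starts on its long edge in the shut drawer, z up, length along the ledge's x, lids to its +y, centre 45 mm above the table, between ribs 14 mm high, 30 mm apart, at 37 to 63 mm either way along y; the middle 74 mm is free for fingers.
- pillbox: The pill box, same axes; origin 25 mm from its centre along -z. Stood on its long edge it is stable; leant past some 28 degrees it falls over. Pushed near the top on its lid face (towards its -x) it falls flat with the lids up.
- mat_top (a point): Middle of the top of the blue mat, 180 x 180 mm, 3 mm thick, fixed on the table; axes along its sides.
- bay (a point): Middle of the floor, 6 mm above the table, of the bay in the brown meal tray: a pale green pocket 118 mm (x) by 58 mm (y) in a cream rim 5 mm wide, 6 mm tall. The pill box lies in it flat, length along x, either way round. The fixed tray (rim 14 mm tall) reaches 150 mm to -x, 190 to +x, 65 to +y, 195 to -y from here; bowl and cup stand on the -y half.
- bowl: white ceramic bowl, 90 mm across, 45 mm tall, standing on the tray; origin at the middle of its underside. To be left alone.
- cup: turquoise cup, 64 mm across, 75 mm tall, standing on the tray; origin at the middle of its underside. To be left alone.
- timer: white kitchen timer 65 x 65 x 24 mm with a red dial on top, 36 mm tall in all; origin at the middle of its underside. To be left alone.

How it is judged:
By the outcome, as a careful person would: the job done as asked, in the order asked, and still so for the second after the job is handed in, with the robot touching nothing.
It also fails if it takes over 70 s, if anything falls off the work surface, if the arm or the gripper's body presses on something with over 40 N, if the wrist force passes 120 N, or if a joint passes its speed limit or range.

### The arm

A 6-joint arm with a two-finger parallel gripper is mounted at the origin on the work surface. World frame = base frame: x ahead of the robot, y to its left, z up, the work surface at z = 0. Lengths are in m, angles in rad, forces in N, time in s.
With the tool pointing down it reaches from about 0.275 to 0.725 m from the base axis. Payload 5.6 kg.
Tool frame: the origin (TCP) lies on the front face of the gripper's body, between the roots of the fingers; the fingertips stand 73 mm ahead of it and the grasp point (between the pads) lies 54 mm ahead of it; z points along the fingers, y is the direction in which the jaws open and shut (so a half turn about z gives the same grasp; the last joint's range is limited). The gripper opens to 85 mm and grips with 20 to 120 N. Pads are 22 mm wide; open, the fingers measure 114 mm over their backs; the gripper's body (76 mm by 85 mm) begins 54 mm behind the grasp point. The pads swing forward as they close: fully open they stand 13 mm farther back than shut.
Start: joints at [0.285, 0.255, 0.108, 0, -1.424, -0.285], TCP at [0.55, 0, 0.304] pointing down, gripper open.
Joint ranges: [-2.95, 2.95], [-1.21, 1.97], [-1.09, 1.5], [-2.87, 1.71], [-2.94, -0.07], [-3.05, 3.05]. Speed limits (rad/s): [2.57, 2.57, 3.14, 3.14, 3.14, 3.14].

### API

Orientations are given as a unit quaternion [w, x, y, z].
In Python, from rig import env gives the robot as it stands.
- The arm moves only by the tool jog_arm, never from a script. Its argument "steps" is a list that holds one entry, the list of rows, each a list of 7 numbers: the turn, a rotation vector about the tool's x, y, z in degrees, then the shift along the tool's x, y, z in cm, then the closure, from 0 (fully open) to 1 (shut). In form: [[[wx, wy, wz, tx, ty, tz, claw], ...]]. A call has 1 to 5 rows; each row is the pose to reach, as a shift and turn from the pose measured when the call began, along the tool's axes at that moment; what a row does not reach only later rows make up. A row lasts 1/10 s, in which the tool goes at most 50 mm and 8.59 degrees, less where a joint would pass 70% of its speed; a pose out of reach is approached as far as the arm can. A call with a gripper value outside its range is refused whole. The fingers move at their own pace and stop on an object; the grip force is fixed at half the most. Time passes only in rows, so rows that repeat a pose let the fingers close. It gives the time, the measured TCP pose, the force and the opening at its end, in the units of the state.
- env.get_obs(): the state, without advancing time (a new reading comes with each control period).
- env.get_image(name): name is "scene" or "side" or "wrist"; returns (picture, depth): 384x512x3 uint8, blue, green, red; 384x512 float32, m along the optical axis (not along the pixel's ray), 0 where there is no reading.
- env.camera_params(name): a dict with "mtx" (3x3 intrinsics, pixels), "D" ([k1, k2, p1, p2, k3] as OpenCV has them; the pictures are not rectified), "world_from_camera" (4x4, takes a point from camera to world coordinates). Camera axes: x right, y down, z forward; pixel columns grow to the right and rows downward; lengths in m; the calibration is good to about 2 mm. A picture is of the moment at which its call begins: read the wrist's pose just before it. camera_params takes no time and is no camera call; for the wrist camera it gives the pose at the moment of the call.
- env.close_job(): hands the job in, once; it reports no verdict.
The state is a dict: "t": time; "qpos": joint angles; "joint_vel": joint speeds; "joint_torque": joint torques, N m; "position": TCP position; "tcp_rot": TCP orientation; "ft_force": force on the tool from outside, world axes, zero at the start; "wrist_torque": the same for the moment, N m; "grip_width": opening from 0.0 (shut) to 1.0 (fully open).
Only numpy, scipy, OpenCV 4.12 (cv2) and the standard library are available. Lean on these libraries where they do the work, as an engineer would, in place of code of your own. Each camera call takes 0.05 s, during which the arm holds its last target.

## Working session

There is one attempt and no reset: what is moved stays moved. The work goes in short steps, Python scripts to look and compute and a tool call to move; the robot and the scene stay as the last step left them, time stands still between calls to the robot, and variables do not carry over. Pictures are saved under pics/ and viewed, and the job is handed in when it is done.

Besides the shell and the picture viewer there is one more tool, called after "Emit:" as name(argument=value, ...), one argument or row to a line, values as JSON. jog_arm: Moves the arm, as the interface text tells. Its arguments: {"type":"object","properties":{"steps":{"type":"array"}},"required":["steps"]}

```bash
mkdir -p pics; ls
python3 - <<'E'
from rig import env
import cv2,numpy as np
np.set_printoptions(precision=4,suppress=True)
o=env.get_obs();print(o)
for n in ["scene","side","wrist"]:
    im,d=env.get_image(n); cv2.imwrite(f"pics/{n}0.png",im); np.savez(f"/tmp/{n}0.npz",im=im,d=d); p=env.camera_params(n); print(n,p)
    np.savez(f"/tmp/{n}0.npz",im=im,d=d,mtx=p["mtx"],D=p["D"],T=p["world_from_camera"])
E
```

```text
pics
{'t': 0.0, 'qpos': array([ 0.2846,  0.2557,  0.107 , -0.0004, -1.4239, -0.2846]), 'joint_vel': array([ 0.0004,  0.0002,  0.0004, -0.0003, -0.0003, -0.    ]), 'joint_torque': array([ -0.0004, -38.6632,  23.7934,   5.3647,  -0.0063,  -0.    ]), 'position': array([0.5496, 0.0001, 0.303 ]), 'tcp_rot': array([-0.0007, -0.7071,  0.7071,  0.0006]), 'ft_force': array([-0.5784, -0.1653, -0.0336]), 'wrist_torque': array([-0.0167,  0.0552, -0.0198]), 'grip_width': 1.0024724583928013}
scene {'mtx': array([[355.1086,   0.    , 262.0844],
       [  0.    , 355.1086, 186.8188],
       [  0.    ,   0.    ,   1.    ]]), 'D': array([-0.0992,  0.    ,  0.    ,  0.    ,  0.    ]), 'world_from_camera': array([[-0.1352,  0.702 , -0.6992,  1.3936],
       [ 0.9908,  0.102 , -0.0892,  0.1089],
       [ 0.0087, -0.7049, -0.7093,  0.9535],
       [ 0.    ,  0.    ,  0.    ,  1.    ]])}
side {'mtx': array([[424.936 ,   0.    , 260.8753],
       [  0.    , 424.936 , 191.7223],
       [  0.    ,   0.    ,   1.    ]]), 'D': array([-0.0566,  0.    ,  0.    ,  0.    ,  0.    ]), 'world_from_camera': array([[ 0.9745, -0.1748,  0.1407,  0.3897],
       [-0.2244, -0.7651,  0.6036, -0.7737],
       [ 0.0022, -0.6198, -0.7848,  1.0969],
       [ 0.    ,  0.    ,  0.    ,  1.    ]])}
wrist {'mtx': array([[289.1412,   0.    , 257.1567],
       [  0.    , 289.1412, 192.3365],
       [  0.    ,   0.    ,   1.    ]]), 'D': array([-0.0015,  0.    ,  0.    ,  0.    ,  0.    ]), 'world_from_camera': array([[-1.    ,  0.0014, -0.0006,  0.5511],
       [ 0.0011,  0.9636,  0.2673, -0.0677],
       [ 0.001 ,  0.2673, -0.9636,  0.3733],
       [ 0.    ,  0.    ,  0.    ,  1.    ]])}
```

View pics/scene0.png

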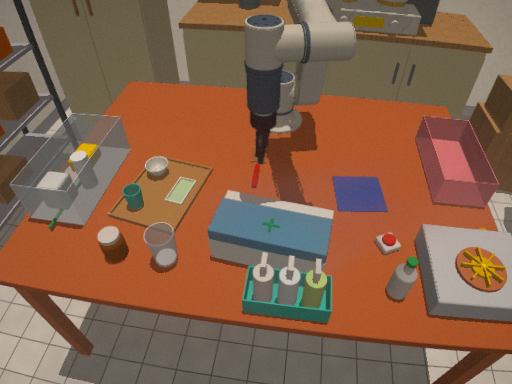

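View pics/side0.png

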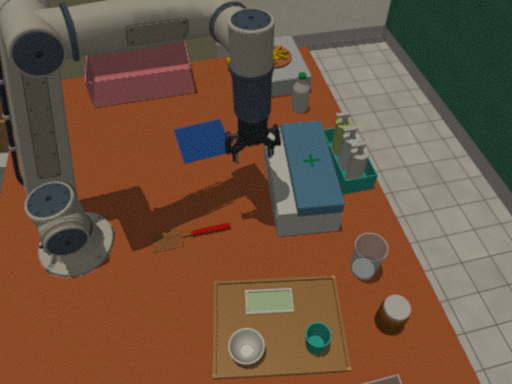

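View pics/wrist0.png

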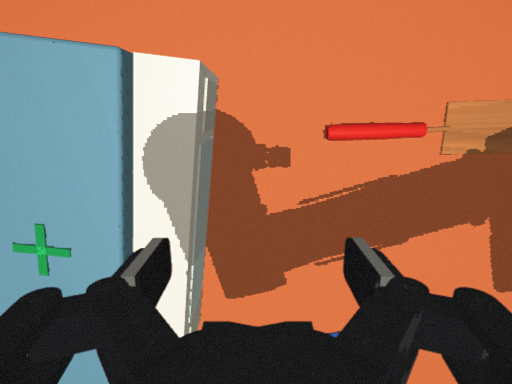

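The scene shows the safe near pixel (270,230), the mat (360,193), the tray (163,192), the bay (180,190) and the timer (388,243). The wrist view shows the white ledge at about columns 133–210. Next I measure them.

```bash
cat > h.py <<'E'
import numpy as np, cv2
np.set_printoptions(precision=4,suppress=True)
def load(n):
    z=np.load(f"/tmp/{n}.npz"); return z
def cloud(z):
    h,w=z["d"].shape
    u,v=np.meshgrid(np.arange(w),np.arange(h))
    p=cv2.undistortPointsIter(np.stack([u,v],-1).reshape(-1,1,2).astype(np.float64),z["mtx"],z["D"],None,None,(3,50,1e-9)).reshape(h,w,2)
    d=z["d"].astype(float)
    P=np.stack([p[...,0]*d,p[...,1]*d,d],-1)
    W=P@z["T"][:3,:3].T+z["T"][:3,3]
    W[d<=0]=np.nan
    return W
def grab(env,n,tag):
    p=env.camera_params(n); im,d=env.get_image(n)
    cv2.imwrite(f"pics/{tag}.png",im)
    np.savez(f"/tmp/{tag}.npz",im=im,d=d,mtx=p["mtx"],D=p["D"],T=p["world_from_camera"]); return load(tag)
def rect(m,W):
    P=W[m]; P=P[~np.isnan(P).any(1)]
    r=cv2.minAreaRect(P[:,:2].astype(np.float32)); return len(P),r,np.median(P[:,2])
E
python3 - <<'E'
from h import *
for n in ["scene0","side0"]:
    z=load(n);W=cloud(z);hsv=cv2.cvtColor(z["im"],cv2.COLOR_BGR2HSV);H,S,V=[hsv[...,i].astype(int) for i in range(3)]
    X,Y,Z=W[...,0],W[...,1],W[...,2]
    print(n)
    ok=(X>0.2)&(X<1)&(abs(Y)<.7)
    def big(m):
        k,l,s,_=cv2.connectedComponentsWithStats(m.astype(np.uint8)); i=1+np.argmax(s[1:,4]); return l==i
    mat=big(ok&(H>105)&(H<130)&(S>150)&(Z<0.03)); print("mat",rect(mat,W))
    green=big(ok&(H>35)&(H<85)&(S>25)&(S<130)&(V>120)&(Z<0.03)); print("bay",rect(green,W))
    led=big((abs(Z-0.115)<0.008)&(X>.4)&(X<.9)&(abs(Y)<.45)&(S<60)); print("ledge",rect(led,W))
    top=big((abs(Z-0.138)<0.008)&(X>.4)&(X<.9)&(abs(Y)<.45)&(H>90)&(H<115)); print("top",rect(top,W))
    red=big(ok&((H<4)|(H>176))&(S>180)&(Z>0.006)&(Z<.05)&(X<.6)); print("red",rect(red,W))
    cup=big(ok&(H>80)&(H<95)&(S>120)&(Z<0.1)&(X<.7)&(Y<-.2)); print("cup",rect(cup,W))
    tray=big((Z>0.002)&(Z<0.025)&(H>10)&(H<25)&(S>80)&(S<200)&(Y<-.1)&(Y>-.6)&ok); print("tray",rect(tray,W))
    wh=big(ok&(S<40)&(V>150)&(Z>.01)&(Z<.06)&(Y<-.2)&(Y>-.6)&(X<.6));print("bowl",rect(wh,W))
    tm=big(ok&(S<40)&(V>120)&(Z>.01)&(Z<.06)&(Y>.15)&(Y<.4));print("timer",rect(tm,W))
E
```

```text
scene0Traceback (most recent call last):
  File "<stdin>", line 9, in <module>
  File "<stdin>", line 8, in big
    return _wrapfunc(a, 'argmax', axis=axis, out=out, **kwds)
    return bound(*args, **kwds)
ValueError: attempt to get argmax of an empty sequence
```

Run:
```python
from h import *
for n,pts in [("scene0",[(360,193),(180,190),(270,230),(270,310),(388,243),(255,175),(157,166),(133,197),(232,198)]),("side0",[(205,142),(270,301),(315,170),(210,230),(285,200),(247,348),(318,338)])]:
    z=load(n);W=cloud(z);hsv=cv2.cvtColor(z["im"],cv2.COLOR_BGR2HSV)
    print(n, z["d"].min(), z["d"].max(), (z["d"]<=0).mean())
    for u,v in pts: print((u,v),W[v,u],hsv[v,u])
```

```text
scene0 0.0 3.280944 0.004140218098958333
(360, 193) [0.4369 0.357  0.0038] [119 108 128]
(180, 190) [ 0.5202 -0.3116  0.006 ] [ 37  63 186]
(270, 230) [0.7624 0.053  0.14  ] [ 83 116 119]
(270, 310) [0.9553 0.0791 0.0335] [ 82 126  91]
(388, 243) [0.6801 0.428  0.033 ] [  3 207 165]
(255, 175) [ 0.4168 -0.0435  0.0227] [  3 226 186]
(157, 166) [ 0.4149 -0.4376  0.017 ] [ 16  43 210]
(133, 197) [ 0.6368 -0.4341  0.0716] [78 96 88]
(232, 198) [ 0.6352 -0.0847  0.1193] [ 16  38 203]
side0 0.0 3.3635292 0.003936767578125
(205, 142) [0.44   0.3328 0.0062] [110 157 112]
(270, 301) [ 0.5242 -0.3109  0.0073] [ 42  56 151]
(315, 170) [0.7382 0.0076 0.1391] [ 99 107 110]
(210, 230) [ 0.4002 -0.0503  0.0134] [179 228 131]
(285, 200) [ 0.6266 -0.0657  0.1174] [ 23  30 143]
(247, 348) [ 0.4367 -0.423   0.0099] [ 20  30 180]
(318, 338) [ 0.6199 -0.4398  0.0123] [ 85 176 138]
```

```bash
python3 - <<'E'
from h import *
for n in ["scene0","side0","wrist0"]:
    z=load(n);W=cloud(z);hsv=cv2.cvtColor(z["im"],cv2.COLOR_BGR2HSV);H,S,V=[hsv[...,i].astype(int) for i in range(3)]
    X,Y,Z=W[...,0],W[...,1],W[...,2]
    print("==",n)
    ok=(X>0.2)&(X<1)&(abs(Y)<.7)
    def big(nm,m):
        k,l,s,_=cv2.connectedComponentsWithStats(m.astype(np.uint8)); 
        if k<2: print(nm,"none");return
        i=1+np.argmax(s[1:,4]); m=l==i
        N,r,zz=rect(m,W); print(nm,N,np.array(r[0]),np.array(r[1]),round(r[2],2),round(zz,4))
    big("mat",ok&(H>100)&(H<130)&(S>80)&(Z<0.03)&(Y>.15))
    big("bay",ok&(H>28)&(H<70)&(S>35)&(V>90)&(Z<0.03)&(Z>0)&(Y<-.2))
    big("ledge",(abs(Z-0.116)<0.007)&(X>.4)&(X<.9)&(abs(Y)<.45)&(S<70))
    big("top",(abs(Z-0.138)<0.006)&(X>.4)&(X<.9)&(abs(Y)<.45)&(H>80)&(H<115))
    big("red",ok&((H<4)|(H>175))&(S>180)&(Z>0.008)&(Z<.05)&(X<.55)&(abs(Y)<.3))
    big("cup",ok&(H>75)&(H<95)&(S>70)&(Z<0.1)&(X<.75)&(Y<-.2))
    big("traywood",(Z>0.002)&(Z<0.025)&(H>10)&(H<25)&(S>80)&(S<210)&(Y<-.1)&(Y>-.6)&ok)
    big("bowl",ok&(S<60)&(V>100)&(Z>.012)&(Z<.06)&(Y<-.3)&(Y>-.6)&(X<.6))
    big("timer",ok&(S<60)&(V>100)&(Z>.012)&(Z<.06)&(Y>.3)&(Y<.6)&(X>.5))
E
python3 - <<'E'
import cv2
a=cv2.imread('pics/side0.png');cv2.imwrite('pics/sc1.png',cv2.resize(a[120:384,140:400],None,fx=2.2,fy=2.2,interpolation=2))
E
```

```text
== scene0
mat 1544 [0.4379 0.3533] [0.1771 0.1796] 6.66 0.0038
bay 315 [ 0.5202 -0.3086] [0.0591 0.1146] 81.54 0.0073
ledge 856 [0.6345 0.0635] [0.3482 0.0384] 83.18 0.1157
top 4259 [0.7393 0.0524] [0.3464 0.1398] 83.16 0.1383
red 79 [ 0.4051 -0.043 ] [0.119  0.0153] 0.16 0.019
cup 296 [ 0.6104 -0.4497] [0.0629 0.0582] 32.61 0.0613
traywood 3370 [ 0.5241 -0.3765] [0.2695 0.3635] 79.14 0.0067
bowl 308 [ 0.4581 -0.5966] [0.0068 0.2798] 89.97 0.036
timer 152 [0.6659 0.4316] [0.0614 0.0625] 26.32 0.0227
== side0
mat 1554 [0.4321 0.3494] [0.1754 0.1822] 6.23 0.004
bay 885 [ 0.5201 -0.3104] [0.062  0.1209] 79.72 0.0071
ledge 1265 [0.6402 0.0592] [0.3489 0.059 ] 84.14 0.1158
top 3719 [0.734  0.0491] [0.3521 0.1376] 82.81 0.1388
red 171 [ 0.4013 -0.0498] [0.1139 0.0142] 2.7 0.0172
cup 618 [ 0.6077 -0.4525] [0.061  0.0586] 71.45 0.0499
traywood 9640 [ 0.5311 -0.3774] [0.2834 0.3545] 80.07 0.007
bowl 925 [ 0.434  -0.4297] [0.0876 0.0839] 79.57 0.0301
timer 1 [0.8852 0.5297] [0. 0.] 0.0 0.0357
== wrist0
mat 33 [0.4321 0.2633] [0.0156 0.0083] 7.65 0.0031
bay none
ledge 13787 [0.6412 0.0246] [0.2761 0.0554] 83.35 0.1153
top 30261 [0.715  0.0047] [0.2604 0.1097] 76.78 0.1383
red 1481 [ 0.4064 -0.0458] [0.1188 0.0185] 1.86 0.0183
cup none
traywood 1 [ 0.5985 -0.1081] [0. 0.] 0.0 0.005
bowl none
timer none
```

View pics/sc1.png

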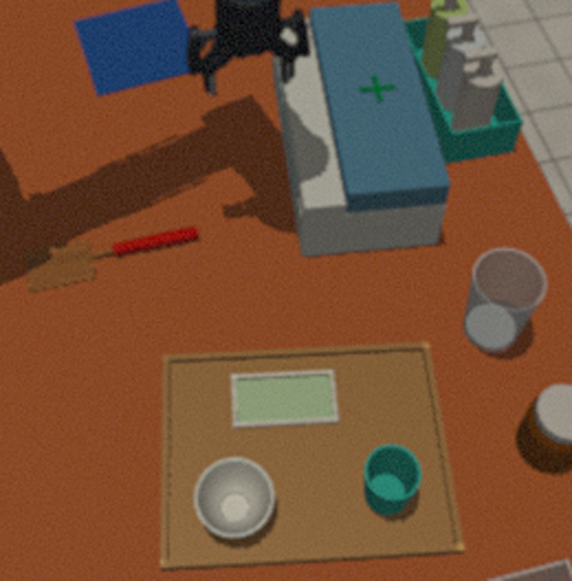

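Run:
```python
from h import *
for n in ["scene0","side0","wrist0"]:
    z=load(n);W=cloud(z).reshape(-1,3); W=W[~np.isnan(W).any(1)]
    X,Y,Z=W.T
    L=W[(abs(Z-.1155)<.004)&(X>.57)&(X<.71)&(Y>-.14)&(Y<.26)]
    T=W[(abs(Z-.1385)<.004)&(X>.6)&(X<.9)&(Y>-.14)&(Y<.27)]
    for nm,P in (("ledge",L),("top",T)):
      c=[]
      for lo in (1,99):
        e=[]
        for y in np.arange(-.1,.2,.02):
            q=P[abs(P[:,1]-y)<.01]
            if len(q)>10: e.append((y,np.percentile(q[:,0],lo)))
        e=np.array(e); a=np.polyfit(e[:,0],e[:,1],1); c.append((np.degrees(np.arctan(a[0])),np.polyval(a,.06)))
      print(n,nm,np.array(c).round(4).tolist(), P[:,1].min(),P[:,1].max(), np.median(P[:,2]))
```

```text
scene0 ledge [[6.9927, 0.6153], [6.8956, 0.6515]] -0.11054793036761931 0.23837794884783517 0.115708120213455
scene0 top [[6.7898, 0.6736], [22.4859, 0.8569]] -0.1264042118138813 0.2290696355470963 0.13832504867273676
side0 ledge [[9.9271, 0.6185], [6.5598, 0.6674]] -0.12332373874273816 0.22992348706982224 0.1157351502897912
side0 top [[6.6969, 0.6687], [21.8259, 0.8492]] -0.1311787158317741 0.23115315911964862 0.13868603531380552
wrist0 ledge [[6.5802, 0.6177], [-2.8931, 0.6558]] -0.11574296374712581 0.16440029772236978 0.1153019759379515
wrist0 top [[14.936, 0.6897], [1.8259, 0.7663]] -0.12531148848237825 0.20257163686508506 0.13837521795071198
```

Emit:
jog_arm(
  steps=[
    [[0,0,6.75,-5.9,-9.4,5,1],[0,0,6.75,-5.9,-9.4,9,1],[0,0,6.75,-5.9,-9.4,9.5,1],[0,0,6.75,-5.9,-9.4,9.5,1],[0,0,6.75,-5.9,-9.4,9.5,1]],
  ],
)

```text
t: 0.65
position: [0.6441, 0.0595, 0.2077]
tcp_rot: [-0.001, -0.664, 0.747, 0.0]
ft_force: [-0.8, 0.3, 0.5]
grip_width: 0.142
```

Run:
```python
from h import *
from rig import env
grab(env,"wrist","w1");grab(env,"side","s1")
o=env.get_obs();print(o["t"],o["position"],o["tcp_rot"],o["ft_force"],o["grip_width"],o["qpos"])
```

```text
0.75 [0.6433 0.0591 0.2074] [-0.001  -0.6642  0.7476  0.0009] [-0.8536  0.2051  0.0138] -0.0003360286018727737 [ 0.3326  0.486   0.2038 -0.0008 -1.2912 -0.4503]
```

View pics/w1.png

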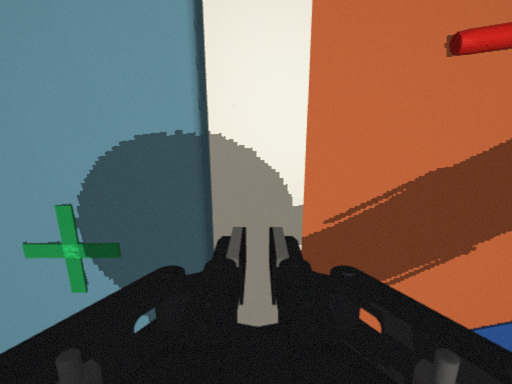

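View pics/s1.png

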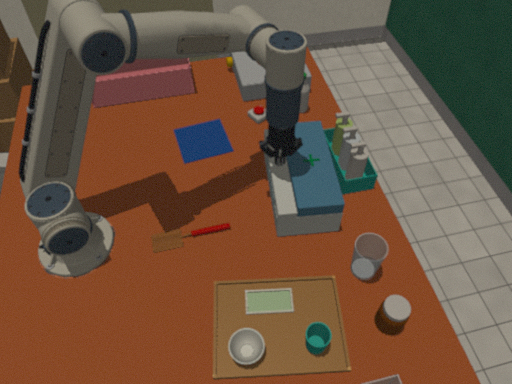

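The fingers sit centred on the ledge, between the riser at column ~210 and the front edge at column ~300. I'll probe here first.

Emit:
jog_arm(
  steps=[
    [[0,0,0,0,0,1.5,1],[0,0,0,0,0,1.8,1],[0,0,0,0,0,2.0,1],[0,0,0,0,0,2.1,1]],
  ],
)

```text
t: 1.15
position: [0.6426, 0.0589, 0.1875]
tcp_rot: [-0.002, -0.664, 0.748, 0.001]
ft_force: [-6.3, 1.4, 9.0]
grip_width: -0.003
```

9 N at the surface means it is rigid here. Next probe at +30 mm.

Emit:
jog_arm(
  steps=[
    [[0,0,0,0,0,-0.8,1],[0,0,0,-3,0,-0.8,1],[0,0,0,-3,0,-0.3,1],[0,0,0,-3,0,0.0,1],[0,0,0,-3,0,0.15,1]],
  ],
)

```text
t: 1.65
position: [0.6462, 0.0885, 0.186]
tcp_rot: [-0.001, -0.664, 0.748, 0.001]
ft_force: [-1.2, 2.0, 1.9]
grip_width: -0.004
```

Emit:
jog_arm(
  steps=[
    [[0,0,0,0,0,0.2,1],[0,0,0,0,0,0.4,1],[0,0,0,0,0,0.6,1]],
  ],
)

```text
t: 1.95
position: [0.6463, 0.0882, 0.1802]
tcp_rot: [-0.001, -0.664, 0.748, 0.001]
ft_force: [-0.5, 0.4, 1.8]
grip_width: -0.002
```

It sinks at 2 N, so this is the cover. Press on to the catch.

Emit:
jog_arm(
  steps=[
    [[0,0,0,0,0,0.4,1],[0,0,0,0,0,0.7,1],[0,0,0,0,0,1.0,1],[0,0,0,0,0,1.2,1],[0,0,0,0,0,1.4,1]],
  ],
)

```text
t: 2.45
position: [0.6464, 0.0881, 0.1677]
tcp_rot: [-0.001, -0.664, 0.747, 0.0]
ft_force: [-2.9, 1.8, 8.4]
grip_width: -0.003
```

Emit:
jog_arm(
  steps=[
    [[0,0,0,0,0,0.2,1],[0,0,0,0,0,0.35,1],[0,0,0,0,0,0.4,1]],
  ],
)

```text
t: 2.75
position: [0.6463, 0.0881, 0.1658]
tcp_rot: [-0.0, -0.665, 0.747, -0.0]
ft_force: [-6.7, 1.7, 14.8]
grip_width: -0.001
```

Run:
```python
from h import *
from rig import env
grab(env,"side","s2")
o=env.get_obs();print(o["t"],o["position"],o["ft_force"])
```

```text
2.8 [0.6463 0.0881 0.1659] [-6.653   1.8237 11.6353]
```

View pics/s2.png

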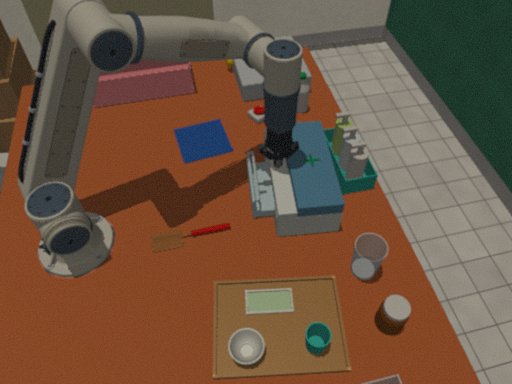

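The drawer is springing out at pixel (262,188). I'll retract, turn the jaws and look.

Emit:
jog_arm(
  steps=[
    [[0,0,0,0,0,-5,1],[0,0,0,0,0,-10,1],[0,0,8,0,2,-12,0.5],[0,0,16,1,4,-12,0],[0,0,24,1,6,-12,0]],
  ],
)

```text
t: 3.3
position: [0.5849, 0.0845, 0.2862]
tcp_rot: [0.0, -0.492, 0.871, -0.001]
ft_force: [0.4, 0.2, -0.2]
grip_width: 0.508
```

Emit:
jog_arm(
  steps=[
    [[0,0,40,0,0,0,0],[0,0,40,0,0,0,0],[0,0,40,0,0,0,0],[0,0,40,0,0,0,0],[0,0,40,0,0,0,0]],
  ],
)

```text
t: 3.8
position: [0.5848, 0.0842, 0.2855]
tcp_rot: [-0.0, -0.161, 0.987, -0.001]
ft_force: [0.4, 0.5, 1.3]
grip_width: 1.002
```

Run:
```python
from h import *
from rig import env
from scipy.spatial.transform import Rotation as R
o=env.get_obs();print(o["t"],o["position"],o["ft_force"],o["qpos"]);q=o["tcp_rot"];r=R.from_quat(q,scalar_first=True);print(r.as_matrix())
grab(env,"wrist","w3");grab(env,"side","s3")
```

```text
3.8 [0.5848 0.0842 0.2855] [0.3679 0.5433 1.2647] [ 0.4079  0.3419  0.1817  0.0012 -1.411  -1.6548]
[[-0.9479 -0.3185  0.0001]
 [-0.3185  0.9479 -0.0012]
 [ 0.0003 -0.0012 -1.    ]]
```

View pics/w3.png

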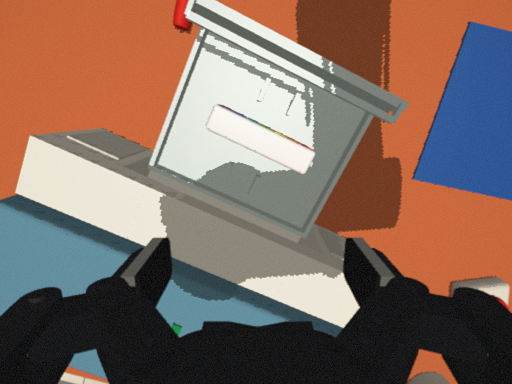

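View pics/s3.png

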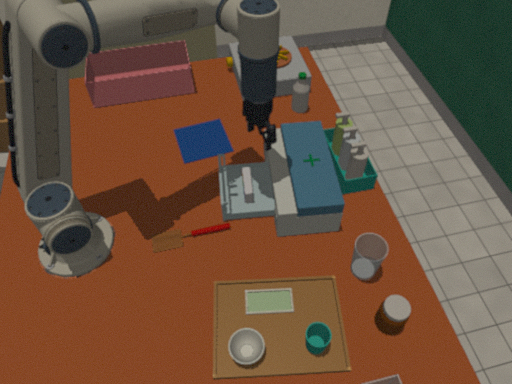

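The drawer is out and the box lies at about (260,138) in the wrist picture. Its length looks parallel to the drawer front, not along ledge x, so I'll measure it closely.

Run:
```python
from h import *
for n in ["w3","s3"]:
    z=load(n);W=cloud(z)
    Z=W[...,2];X=W[...,0];Y=W[...,1]
    m=(Z>.055)&(Z<.085)&(X>.47)&(X<.60)&(Y>-.05)&(Y<.19)
    k,l,s,_=cv2.connectedComponentsWithStats(m.astype(np.uint8)); i=1+np.argmax(s[1:,4]); mm=l==i
    N,r,zz=rect(mm,W); print(n,N,r,zz, np.nanpercentile(Z[mm],[1,50,99]), s[i])
    m=(Z>.085)&(Z<.1)&(X>.4)&(X<.55)&(Y>-.05)&(Y<.2); print("bar",rect(m,W))
z=load("w3");im=z["im"];cv2.imwrite("pics/w3z.png",cv2.resize(im[0:240,130:430],None,fx=2.6,fy=2.4,interpolation=2))
```

```text
w3 3044 ((0.5458137392997742, 0.07421718537807465), (0.11010938137769699, 0.026592202484607697), 83.29345703125) 0.069994695379509 [0.064  0.07   0.0717] [ 206  104  110   70 3044]
bar (5012, ((0.4707748293876648, 0.08381529152393341), (0.20355156064033508, 0.02277238853275776), 83.35702514648438), np.float64(0.09079243478281168))
s3 249 ((0.5406323075294495, 0.07346917688846588), (0.11426272988319397, 0.02644282951951027), 83.66696166992188) 0.07029290111333042 [0.0585 0.0703 0.0757] [241 167  12  30 249]
bar (244, ((0.46529704332351685, 0.07997401058673859), (0.20626483857631683, 0.02199099399149418), 83.38542938232422), np.float64(0.09169928862753052))
```

View pics/w3z.png

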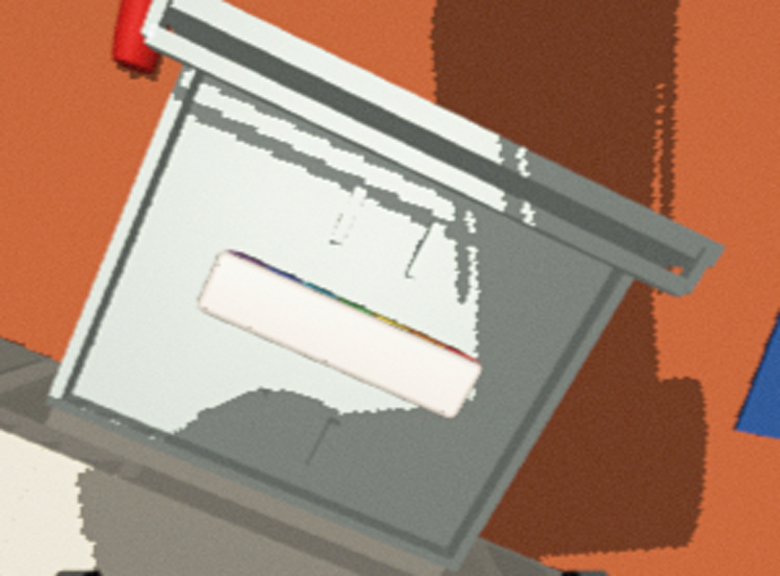

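The box stands on its long edge at (0.545, 0.074) with its length along ledge y and lids towards the drawer front, so it differs from the description. I'll grip it with the jaws along ledge x.

Emit:
jog_arm(
  steps=[
    [[0,0,-40,4.1,0.3,0,0.35],[0,0,-40,4.1,0.3,0,0.35],[0,0,-40,4.1,0.3,2,0.35],[0,0,-40,4.1,0.3,3,0.35],[0,0,-40,4.1,0.3,3,0.35]],
  ],
)

```text
t: 4.4
position: [0.544, 0.0734, 0.2534]
tcp_rot: [-0.002, -0.495, 0.869, -0.0]
ft_force: [0.4, 0.1, 0.8]
grip_width: 0.651
```

Emit:
jog_arm(
  steps=[
    [[0,0,-25,0,0,0,0.35],[0,0,-25,0,0,0,0.35],[0,0,-25,0,0,2,0.35],[0,0,-25,0,0,2,0.35]],
  ],
)

```text
t: 4.8
position: [0.5426, 0.073, 0.2308]
tcp_rot: [-0.004, -0.673, 0.74, 0.002]
ft_force: [-0.3, -0.3, -1.0]
grip_width: 0.652
```

```bash
cat >> h.py <<'E'
def state(env):
    from scipy.spatial.transform import Rotation as R
    o=env.get_obs();r=R.from_quat(o["tcp_rot"],scalar_first=True).as_matrix()
    print("t",round(o["t"],2),"p",o["position"],"f",o["ft_force"],"g",round(o["grip_width"],3),"thy",round(np.degrees(np.arctan2(r[1,1],r[0,1])),2),"z",r[:,2]); return o,r
def plan(o,r,tgt): print("shift cm",(r.T@(np.array(tgt)-o["position"]))*100)
def seg(W,lo,hi,zlo,zhi):
    X,Y,Z=W[...,0],W[...,1],W[...,2]
    m=(Z>zlo)&(Z<zhi)&(X>lo[0])&(X<hi[0])&(Y>lo[1])&(Y<hi[1])
    k,l,s,_=cv2.connectedComponentsWithStats(m.astype(np.uint8)); i=1+np.argmax(s[1:,4]); mm=l==i
    return rect(mm,W),s[i][:4]
E
python3 - <<'E'
from h import *
from rig import env
o,r=state(env)
z=grab(env,"wrist","w4");W=cloud(z)
print(seg(W,(.47,-.05),(.6,.19),.06,.08))
plan(o,r,(.545,.074,.107))
E
```

```text
t 4.8 p [0.5426 0.073  0.2308] f [-0.302  -0.3021 -1.0384] g 0.652 thy 174.53 z [-0.0089 -0.0034 -1.    ]
((3935, ((0.5455053448677063, 0.07375147938728333), (0.10953841358423233, 0.02658488228917122), 83.24623107910156), np.float64(0.06998013856553775)), array([238, 131,  34, 127], dtype=int32))
shift cm [-0.1776 -0.339  12.3743]
```

View pics/w4.png

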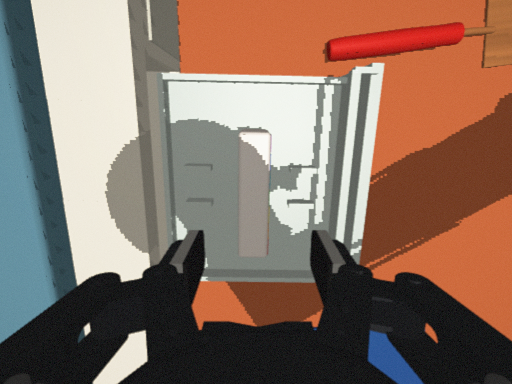

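The box lies between the open fingers at columns 238–270. Going down to grip it.

Emit:
jog_arm(
  steps=[
    [[0.5,-0.2,1.3,-0.18,-0.3,3,0.35],[0.5,-0.2,1.3,-0.18,-0.3,6,0.35],[0.5,-0.2,1.3,-0.18,-0.3,9,0.35],[0.5,-0.2,1.3,-0.18,-0.3,11.5,0.35],[0.5,-0.2,1.3,-0.18,-0.3,12.3,0.35]],
  ],
)

```text
t: 5.35
position: [0.5444, 0.0736, 0.1072]
tcp_rot: [-0.001, -0.662, 0.75, -0.0]
ft_force: [-1.5, -0.5, -0.9]
grip_width: 0.649
```

Emit:
jog_arm(
  steps=[
    [[0,0,0,0,0,0.2,0.5],[0,0,0,0,0,0.2,0.75],[0,0,0,0,0,0.2,0.9],[0,0,0,0,0,0.2,0.9],[0,0,0,0,0,0.2,0.9]],
  ],
)

```text
t: 5.85
position: [0.5451, 0.0738, 0.1064]
tcp_rot: [-0.0, -0.662, 0.75, -0.001]
ft_force: [-0.5, 1.5, 4.1]
grip_width: 0.298
```

Emit:
jog_arm(
  steps=[
    [[0,0,0,0,0,-1,0.95],[0,0,0,0,0,-3,0.95],[0,0,0,0,0,-6,0.95],[0,0,0,0,0,-9,0.95],[0,0,0,0,0,-12,0.95]],
  ],
)

```text
t: 6.35
position: [0.5448, 0.0739, 0.2283]
tcp_rot: [-0.0, -0.662, 0.75, -0.001]
ft_force: [0.5, -0.3, -1.7]
grip_width: 0.296
```

Run:
```python
from h import *
from rig import env
o,r=state(env)
z=grab(env,"wrist","w5");W=cloud(z)
z=grab(env,"side","s5")
plan(o,r,(.397,.356,o["position"][2]))
```

```text
t 6.35 p [0.5448 0.0739 0.2283] f [ 0.4906 -0.272  -1.6574] g 0.296 thy 172.83 z [ 0.0007 -0.0017 -1.    ]
shift cm [-26.144   18.1804  -0.0594]
```

View pics/w5.png

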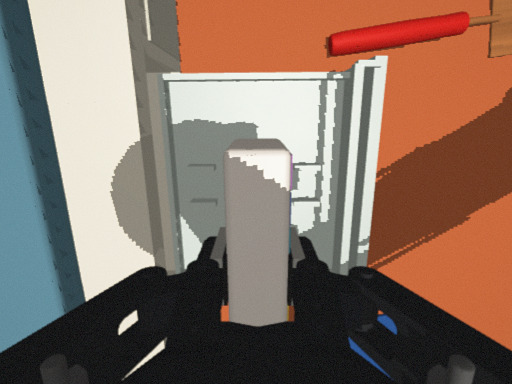

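View pics/s5.png

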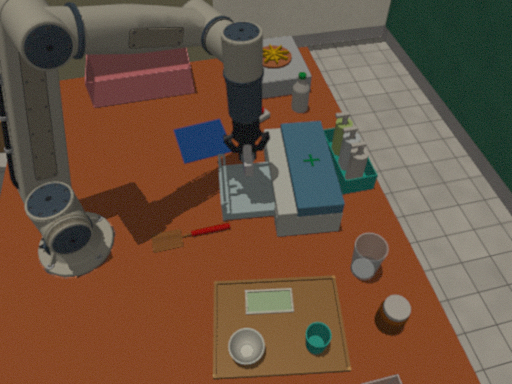

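The box is held level, with its top face at (258,240). Carrying it to the mat.

Emit:
jog_arm(
  steps=[
    [[0,0,0,-2.5,1.7,0,0.95],[0,0,0,-5.5,3.8,0,0.95],[0,0,0,-9,6.2,0,0.95],[0,0,0,-12.5,8.7,0,0.95],[0,0,0,-16,11.1,0,0.95]],
  ],
)

```text
t: 6.95
position: [0.4554, 0.2479, 0.2311]
tcp_rot: [0.004, -0.662, 0.75, -0.003]
ft_force: [0.3, 0.4, -1.3]
grip_width: 0.299
```

Emit:
jog_arm(
  steps=[
    [[0,0,0,-3.5,2.4,0,0.95],[0,0,0,-6.5,4.5,0,0.95],[0,0,0,-9,6.2,2,0.95],[0,0,0,-10,7,4,0.95],[0,0,0,-10.2,7.1,6,0.95]],
  ],
)

```text
t: 7.45
position: [0.397, 0.3592, 0.1698]
tcp_rot: [0.003, -0.662, 0.749, -0.003]
ft_force: [-0.2, 0.5, -1.2]
grip_width: 0.295
```

Run:
```python
from h import *
from rig import env
o,r=state(env)
z=grab(env,"wrist","w6")
plan(o,r,(.397,.356,.0904))
```

```text
t 7.45 p [0.397  0.3592 0.1698] f [-0.2485  0.4981 -1.161 ] g 0.295 thy 172.96 z [ 0.0088  0.0003 -1.    ]
shift cm [0.3304 0.0297 7.937 ]
```

View pics/w6.png

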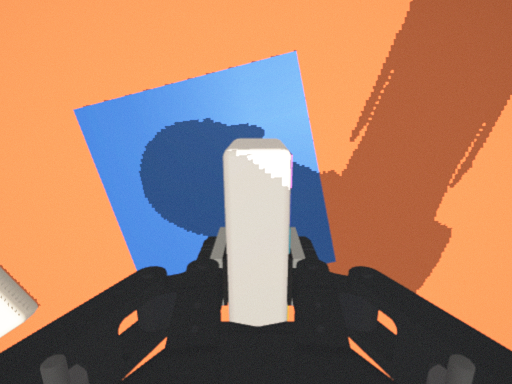

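Emit:
jog_arm(
  steps=[
    [[-0.5,0,0,0.3,0,2.5,0.95],[-0.5,0,0,0.3,0,5,0.95],[-0.5,0,0,0.3,0,6.8,0.95],[-0.5,0,0,0.3,0,7.6,0.95],[-0.5,0,0,0.3,0,7.8,0.95]],
  ],
)

```text
t: 8.0
position: [0.3957, 0.3534, 0.0893]
tcp_rot: [-0.004, -0.662, 0.75, -0.0]
ft_force: [-8.8, -4.7, 19.4]
grip_width: 0.299
```

Emit:
jog_arm(
  steps=[
    [[0,0,0,0,0,0.1,0.95],[0,0,0,0,0,0.2,0.95]],
  ],
)

```text
t: 8.2
position: [0.396, 0.3535, 0.0893]
tcp_rot: [-0.003, -0.662, 0.749, -0.0]
ft_force: [-7.1, -3.1, 18.1]
grip_width: 0.297
```

The box is on the mat. Easing the load and releasing.

Emit:
jog_arm(
  steps=[
    [[0,0,0,0,0,-0.1,0.95],[0,0,0,0,0,-0.1,0.68],[0,0,0,0,0,-0.1,0.62],[0,0,0,0,0,-0.1,0.55],[0,0,0,0,0,-0.1,0.4]],
  ],
)

```text
t: 8.7
position: [0.3961, 0.3535, 0.0903]
tcp_rot: [-0.003, -0.662, 0.749, -0.0]
ft_force: [0.0, 0.5, 0.8]
grip_width: 0.59
```

Run:
```python
from h import *
from rig import env
o,r=state(env)
z=grab(env,"wrist","w7")
W=cloud(z);print(seg(W,(.3,.25),(.5,.45),.045,.065))
```

```text
t 8.7 p [0.3961 0.3535 0.0903] f [0.0063 0.4642 0.7585] g 0.59 thy 172.92 z [-0.004  -0.0046 -1.    ]
((11200, ((0.39491260051727295, 0.33856382966041565), (0.0791497528553009, 0.02671750821173191), 83.04240417480469), np.float64(0.05299330858089512)), array([224, 148,  69, 179], dtype=int32))
```

View pics/w7.png

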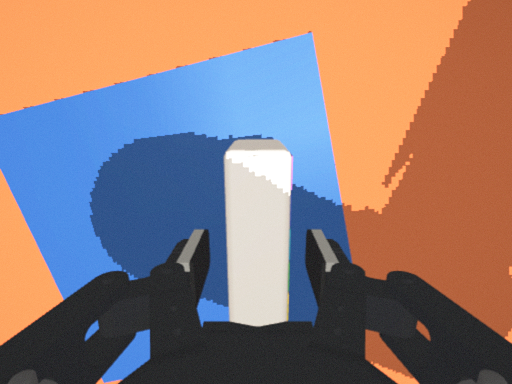

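Standing steady. Now I'll go up, shut the fingers and move round to the lid side.

Emit:
jog_arm(
  steps=[
    [[0,0,0,0,0,-2,0.4],[0,0,0,0,0,-4.5,0.4],[0,0,0,0,0,-6.5,0.6],[0,0,0,0,2.5,-6.5,1],[0,0,0,0,4.8,-6.5,1]],
  ],
)

```text
t: 9.25
position: [0.3485, 0.3599, 0.1559]
tcp_rot: [-0.002, -0.662, 0.75, -0.0]
ft_force: [-0.4, 0.0, -0.4]
grip_width: 0.094
```

Emit:
jog_arm(
  steps=[
    [[0,0,0,0,0.2,0,1],[0,0,0,0,0.2,0,1],[0,0,0,0,0.2,2,1],[0,0,0,0,0.2,3.5,1],[0,0,0,0,0.2,3.8,1]],
  ],
)

```text
t: 9.75
position: [0.3464, 0.3591, 0.1162]
tcp_rot: [-0.004, -0.661, 0.75, -0.001]
ft_force: [0.1, 0.4, 0.3]
grip_width: -0.003
```

Run:
```python
from h import *
from rig import env
o,r=state(env)
z=grab(env,"wrist","w8")
W=cloud(z);print(seg(W,(.3,.25),(.5,.45),.045,.065))
```

```text
t 9.75 p [0.3464 0.3591 0.1162] f [0.1229 0.3645 0.3001] g -0.003 thy 172.8 z [-0.0053 -0.0063 -1.    ]
((7257, ((0.3942073583602905, 0.33591896295547485), (0.0737951248884201, 0.026470407843589783), 82.94464111328125), np.float64(0.05296328371365863)), array([123, 143,  68, 143], dtype=int32))
```

View pics/w8.png

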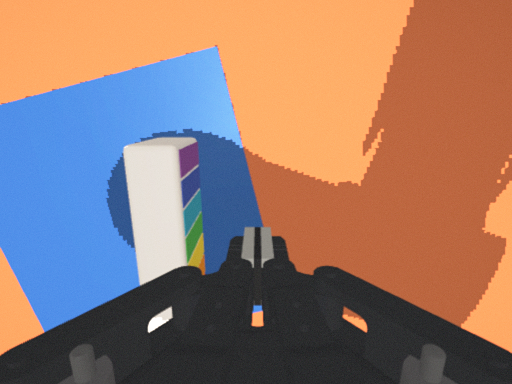

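The coloured lids face the fingers, at columns 180–205. Pushing near the top.

Emit:
jog_arm(
  steps=[
    [[0,0,0,0,-1.5,0,1],[0,0,0,0,-2.2,0,1],[0,0,0,0,-2.7,0,1],[0,0,0,0,-3.2,0,1],[0,0,0,0,-3.7,0,1]],
  ],
)

```text
t: 10.3
position: [0.3836, 0.3547, 0.1168]
tcp_rot: [-0.003, -0.661, 0.75, -0.001]
ft_force: [0.3, -0.5, 0.5]
grip_width: -0.005
```

Emit:
jog_arm(
  steps=[
    [[0,0,0,0,-0.5,0,1],[0,0,0,0,-1.0,0,1],[0,0,0,0,-1.5,0,1],[0,0,0,0,-2.0,0,1],[0,0,0,0,-2.0,0,1]],
  ],
)

```text
t: 10.8
position: [0.4041, 0.3521, 0.1166]
tcp_rot: [-0.003, -0.661, 0.75, -0.001]
ft_force: [0.2, -0.4, 0.7]
grip_width: 0.001
```

Run:
```python
from h import *
from rig import env
o,r=state(env)
z=grab(env,"wrist","w9")
grab(env,"side","s9")
```

```text
t 10.8 p [0.4041 0.3521 0.1166] f [ 0.2475 -0.3805  0.7431] g 0.001 thy 172.77 z [-0.0044 -0.0054 -1.    ]
```

View pics/w9.png

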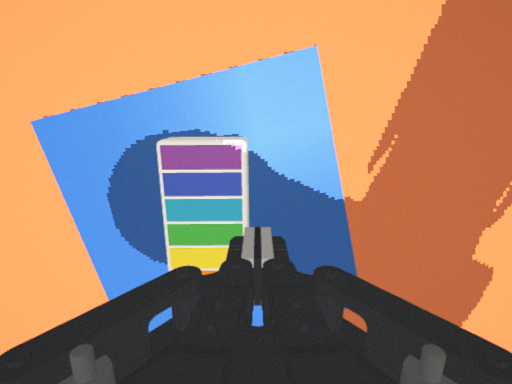

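The box lies flat with its lids up on the mat, at (205,200). I'll go up, open and measure it.

Emit:
jog_arm(
  steps=[
    [[0,0,0,0,0,-4,1],[0,0,0,0,-1,-7,0],[0,0,0,0,-2.5,-8,0],[0,0,0,-4,-2.5,-8,0],[0,0,0,-6,-2.5,-8,0]],
  ],
)

```text
t: 11.4
position: [0.4367, 0.4106, 0.1967]
tcp_rot: [-0.003, -0.661, 0.75, -0.0]
ft_force: [-0.3, -0.5, -0.3]
grip_width: 0.68
```

Run:
```python
from h import *
from rig import env
o,r=state(env)
z=grab(env,"wrist","w10"); W=cloud(z);print(seg(W,(.3,.2),(.6,.5),.018,.04))
z=grab(env,"side","s10"); W=cloud(z);print(seg(W,(.3,.2),(.6,.5),.018,.04))
```

```text
t 11.4 p [0.4367 0.4106 0.1967] f [-0.266  -0.5315 -0.2536] g 0.68 thy 172.76 z [-0.0038 -0.0038 -1.    ]
((8640, ((0.4353790879249573, 0.3494102954864502), (0.10923206806182861, 0.05013018846511841), 82.92234802246094), np.float64(0.02949427827517488)), array([217,  48,  66, 140], dtype=int32))
((307, ((0.43169718980789185, 0.3482162356376648), (0.11686478555202484, 0.046631958335638046), 82.9499282836914), np.float64(0.030031175823228562)), array([195, 124,  14,  25], dtype=int32))
```

View pics/w10.png

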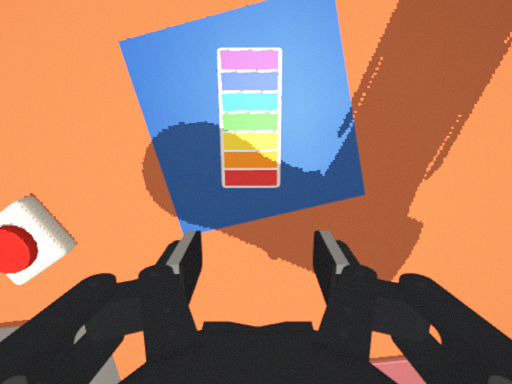

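Run:
```python
from h import *
from rig import env
o,r=state(env)
plan(o,r,(.4352,.3493,.083))
```

```text
t 11.5 p [0.4361 0.4109 0.1955] f [-0.6341 -0.7219 -0.151 ] g 0.848 thy 172.86 z [-0.0049 -0.0054 -1.    ]
shift cm [ 6.0603 -0.7208 11.2838]
```

Emit:
jog_arm(
  steps=[
    [[0.3,-0.3,0,4,-0.5,0,0.1],[0.3,-0.3,0,6.05,-0.7,3,0.1],[0.3,-0.3,0,6.05,-0.7,6,0.1],[0.3,-0.3,0,6.05,-0.7,9,0.1],[0.3,-0.3,0,6.05,-0.7,11.2,0.1]],
  ],
)

```text
t: 12.0
position: [0.4342, 0.348, 0.0822]
tcp_rot: [-0.001, -0.662, 0.75, -0.001]
ft_force: [0.4, 0.4, -0.1]
grip_width: 0.901
```

Emit:
jog_arm(
  steps=[
    [[0,0,0,0,0,0,0.1],[0,0,0,0,0,0,0.1]],
  ],
)

```text
t: 12.2
position: [0.434, 0.3476, 0.0825]
tcp_rot: [-0.001, -0.662, 0.75, -0.001]
ft_force: [0.1, -0.4, 1.6]
grip_width: 0.904
```

Run:
```python
from h import *
from rig import env
o,r=state(env)
plan(o,r,(.4352,.3493,.083))
z=grab(env,"wrist","w11")
z=grab(env,"scene","c11")
```

```text
t 12.2 p [0.434  0.3476 0.0825] f [ 0.1033 -0.4204  1.5724] g 0.904 thy 172.85 z [-0.0007 -0.0032 -1.    ]
shift cm [-0.1805 -0.0958 -0.051 ]
```

View pics/w11.png

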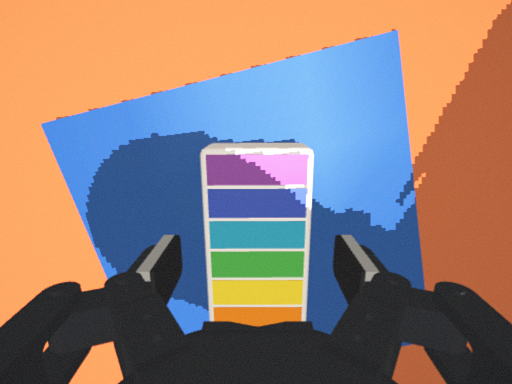

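Aligned, with the fingers either side at columns 180 and 335. Closing.

Emit:
jog_arm(
  steps=[
    [[0,0,0,-0.15,-0.1,0,0.3],[0,0,0,-0.15,-0.1,0,0.4],[0,0,0,-0.15,-0.1,0,0.6],[0,0,0,-0.15,-0.1,0,0.7],[0,0,0,-0.15,-0.1,0,0.7]],
  ],
)

```text
t: 12.8
position: [0.4365, 0.3508, 0.0854]
tcp_rot: [0.002, -0.662, 0.75, -0.0]
ft_force: [-1.6, -0.4, 6.3]
grip_width: 0.569
```

Emit:
jog_arm(
  steps=[
    [[0,0,0,0,0,-1,0.8],[0,0,0,0,0,-3,0.8],[0,0,0,0,0,-6,0.8],[0,0,0,0,0,-9,0.8],[0,0,0,0,0,-11,0.8]],
  ],
)

```text
t: 13.3
position: [0.4365, 0.3509, 0.1985]
tcp_rot: [0.003, -0.662, 0.75, -0.0]
ft_force: [0.5, 0.5, -1.4]
grip_width: 0.568
```

Run:
```python
from h import *
from rig import env
o,r=state(env)
z=grab(env,"wrist","w12");z=grab(env,"side","s12")
# refine bay
for n in ["side0","scene0","s12"]:
    z=load(n);W=cloud(z);hsv=cv2.cvtColor(z["im"],cv2.COLOR_BGR2HSV);H,S,V=[hsv[...,i].astype(int) for i in range(3)]
    X,Y,Z=W[...,0],W[...,1],W[...,2]
    roi=(X>.42)&(X<.62)&(Y>-.38)&(Y<-.24)&(Z<.03)
    for nm,m in (("green",roi&(H>28)&(H<70)&(S>35)),("rim+",roi&((S<75)|((H>28)&(H<70)&(S>35))))):
        k,l,s,_=cv2.connectedComponentsWithStats(m.astype(np.uint8)); i=1+np.argmax(s[1:,4]); print(n,nm,rect(l==i,W),s[i])
```

```text
t 13.3 p [0.4365 0.3509 0.1985] f [ 0.5443  0.5015 -1.4202] g 0.568 thy 172.9 z [ 0.0056  0.0038 -1.    ]
side0 green (886, ((0.5201187133789062, -0.3104325234889984), (0.06201392784714699, 0.12094215303659439), 79.71553039550781), np.float64(0.007064662874283978)) [246 290  46  22 886]
side0 rim+ (1152, ((0.5211271643638611, -0.30966365337371826), (0.07320944219827652, 0.13028940558433533), 80.64788818359375), np.float64(0.0077452047793548084)) [ 245  288   49   27 1152]
scene0 green (315, ((0.520248293876648, -0.30859461426734924), (0.05912892892956734, 0.1146489828824997), 81.54086303710938), np.float64(0.007304612930554288)) [168 179  26  24 315]
scene0 rim+ (466, ((0.5236497521400452, -0.3080390691757202), (0.07022541016340256, 0.13427627086639404), 79.69620513916016), np.float64(0.007955785502655854)) [165 177  31  28 466]
s12 green (883, ((0.5208489298820496, -0.3102746605873108), (0.06294175237417221, 0.11936303228139877), 79.45405578613281), np.float64(0.00677189033167469)) [247 290  45  22 883]
s12 rim+ (1143, ((0.5209305882453918, -0.3097483217716217), (0.07401975244283676, 0.12895441055297852), 80.72755432128906), np.float64(0.007631665767209306)) [ 245  288   49   27 1143]
```

View pics/w12.png

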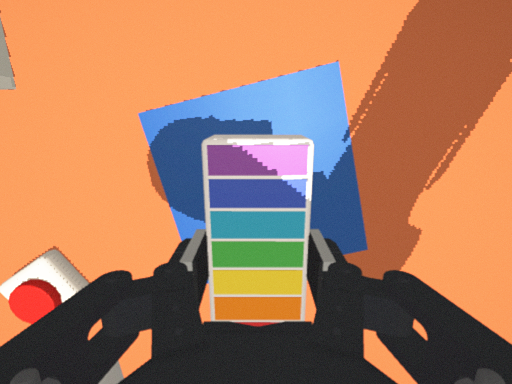

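Run:
```python
import numpy as np
A=np.array([.4365,.3509]);B=np.array([.521,-.310]);th=172.9
for k in range(4):
    d=(B-A)/4; t=np.radians(th); tx=np.array([-np.sin(t),np.cos(t)]);ty=np.array([np.cos(t),np.sin(t)])
    print(k,"tx",d@tx*100,"ty",d@ty*100,"turn",92.7/4); th-=92.7/4
```

```text
0 tx 16.134696324098698 ty -4.138506618227885 turn 23.175
1 tx 13.204070250845351 ty -10.154220369419843 turn 23.175
2 tx 8.142495828594049 ty -14.531187982451007 turn 23.175
3 tx 1.7668388762566725 ty -16.563029399398772 turn 23.175
```

The box is gripped across its width with the lids up. Carrying it to the tray at height.

Emit:
jog_arm(
  steps=[
    [[0,0,4,1.5,-0.4,-2,0.8],[0,0,9,4.5,-1.2,-4,0.8],[0,0,14,8.5,-2.2,-4.5,0.8],[0,0,19,12.5,-3.2,-4.5,0.8],[0,0,23,16.1,-4.1,-4.5,0.8]],
  ],
)

```text
t: 13.9
position: [0.4571, 0.1847, 0.2431]
tcp_rot: [0.005, -0.498, 0.867, 0.001]
ft_force: [1.0, 0.8, -1.5]
grip_width: 0.57
```

Emit:
jog_arm(
  steps=[
    [[0,0,5,2.6,-2,0,0.8],[0,0,9,5.3,-4,0,0.8],[0,0,14,7.9,-6.1,0,0.8],[0,0,18,10.6,-8.1,0,0.8],[0,0,23,13.2,-10.1,0,0.8]],
  ],
)

```text
t: 14.4
position: [0.4772, 0.0183, 0.2415]
tcp_rot: [0.004, -0.313, 0.95, 0.002]
ft_force: [1.9, -0.1, -1.4]
grip_width: 0.565
```

Emit:
jog_arm(
  steps=[
    [[0,0,5,1.6,-2.9,0,0.8],[0,0,9,3.2,-5.8,0,0.8],[0,0,14,4.9,-8.7,0,0.8],[0,0,18,6.5,-11.6,0,0.8],[0,0,23,8.1,-14.5,0,0.8]],
  ],
)

```text
t: 14.9
position: [0.4979, -0.1477, 0.2397]
tcp_rot: [0.003, -0.116, 0.993, 0.003]
ft_force: [0.3, 0.1, -1.1]
grip_width: 0.561
```

Run:
```python
from h import *
from rig import env
o,r=state(env)
plan(o,r,(.521,-.310,.2))
```

```text
t 14.9 p [ 0.4979 -0.1477  0.2397] f [ 0.2681  0.1081 -1.0549] g 0.561 thy 103.34 z [ 0.0044  0.0071 -1.    ]
shift cm [  1.5186 -16.3529   3.8661]
```

Emit:
jog_arm(
  steps=[
    [[0,0,5,0.3,-4,0,0.8],[0,0,10,0.6,-8,0,0.8],[0,0,15,1,-12,0,0.8],[0,0,20,1.3,-15,2,0.8],[0,0,23.1,1.5,-16.3,4,0.8]],
  ],
)

```text
t: 15.4
position: [0.5208, -0.3119, 0.1972]
tcp_rot: [0.002, 0.088, 0.996, 0.004]
ft_force: [-0.1, 0.4, -1.9]
grip_width: 0.567
```

Emit:
jog_arm(
  steps=[
    [[0,0,0,0,0,0.5,0.8],[0,0,0,0,0,0.5,0.8]],
  ],
)

```text
t: 15.6
position: [0.5198, -0.3116, 0.1903]
tcp_rot: [-0.0, 0.088, 0.996, 0.004]
ft_force: [0.2, 0.8, -1.2]
grip_width: 0.572
```

Run:
```python
from h import *
from rig import env
o,r=state(env)
z=grab(env,"wrist","w13"); W=cloud(z); grab(env,"side","s13")
zt=o["position"][2]
print(seg(W,(.4,-.4),(.65,-.2),zt-.075,zt-.045))
hsv=cv2.cvtColor(z["im"],cv2.COLOR_BGR2HSV);H,S,V=[hsv[...,i].astype(int) for i in range(3)]
X,Y,Z=W[...,0],W[...,1],W[...,2]
roi=(X>.42)&(X<.62)&(Y>-.38)&(Y<-.24)&(Z<.03)
m=roi&(Z>.0095)&(Z<.03); print(rect(m,W))
m=roi&(H>28)&(H<70)&(S>35); print("green",rect(m,W))
```

```text
t 15.6 p [ 0.5198 -0.3116  0.1903] f [ 0.1837  0.8394 -1.2344] g 0.572 thy 79.92 z [ 0.0002  0.0089 -1.    ]
((20566, ((0.512553870677948, -0.3096280097961426), (0.07612244039773941, 0.09656911343336105), 79.79428100585938), np.float64(0.1344240601376473)), array([172, 135, 171, 192], dtype=int32))
(1726, ((0.5162233710289001, -0.2870849370956421), (0.09406062960624695, 0.12064303457736969), 89.89876556396484), np.float64(0.013535694110162741))
green (111, ((0.46966859698295593, -0.3005314767360687), (0.05756538733839989, 0.006048731971532106), 79.9690170288086), np.float64(0.006863860849907699))
```

View pics/w13.png

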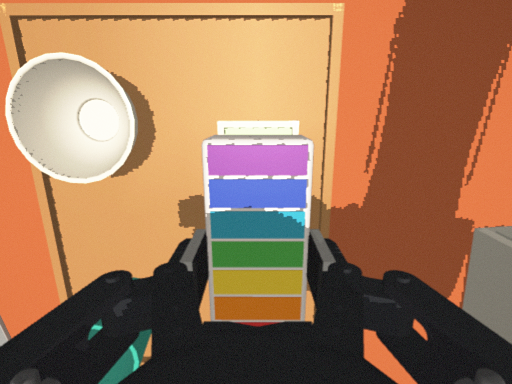

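View pics/s13.png

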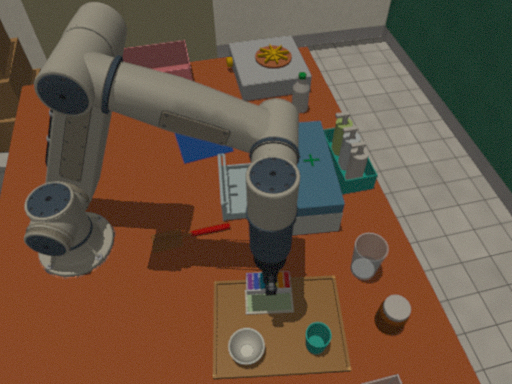

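Run:
```python
from h import *
z=load("w13");W=cloud(z)
hsv=cv2.cvtColor(z["im"],cv2.COLOR_BGR2HSV);H,S,V=[hsv[...,i].astype(int) for i in range(3)]
a=np.radians(-9.9); ex=np.array([np.cos(a),np.sin(a)]);ey=np.array([-np.sin(a),np.cos(a)])
P0=np.array([.5198,-.3116])
L=(W[...,:2]-P0)@ex; Q=(W[...,:2]-P0)@ey; Z=W[...,2]
# box near end: rows profile
u=258
for v in range(116,150,1): print(v,"L %.4f Z %.4f"%(L[v,u],Z[v,u]),hsv[v,u], end=" | " if v%2==0 else "\n")
v=129
print()
for u in list(range(208,232,2))+list(range(288,312,2)): print(u,"Q %.4f Z %.4f"%(Q[v,u],Z[v,u]),hsv[v,u])
for v in (180,220):
  for rng in (range(196,214,2),range(302,320,2)):
    print(v,[(u,round(Q[v,u],4),round(Z[v,u],4)) for u in rng])
cv2.imwrite("pics/w13z.png",cv2.resize(z["im"][100:230,160:350],None,fx=4,fy=4,interpolation=0))
```

```text
116 L -0.0634 Z 0.0056 [ 19 108 247] | 117 L -0.0626 Z 0.0062 [ 18 109 247]
118 L -0.0617 Z 0.0062 [ 18 116 246] | 119 L -0.0609 Z 0.0067 [ 17 116 242]
120 L -0.0601 Z 0.0062 [ 17  84 226] | 121 L -0.0594 Z 0.0128 [ 36  10 254]
122 L -0.0586 Z 0.0121 [ 30   3 255] | 123 L -0.0578 Z 0.0118 [ 24   5 255]
124 L -0.0570 Z 0.0119 [ 30   4 254] | 125 L -0.0562 Z 0.0123 [ 23   4 255]
126 L -0.0554 Z 0.0123 [ 30   6 254] | 127 L -0.0543 Z 0.0069 [ 34  24 249]
128 L -0.0534 Z 0.0066 [ 34  23 252] | 129 L -0.0525 Z 0.0049 [ 34  21 253]
130 L -0.0518 Z 0.0072 [ 34  22 253] | 131 L -0.0510 Z 0.0082 [ 34  22 253]
132 L -0.0502 Z 0.0081 [ 34  22 253] | 133 L -0.0492 Z 0.0063 [ 35  24 254]
134 L -0.0484 Z 0.0066 [ 37  41 242] | 135 L -0.0557 Z 0.1168 [ 24  30 163]
136 L -0.0557 Z 0.1226 [  9  16 159] | 137 L -0.0556 Z 0.1281 [ 16  27 163]
138 L -0.0556 Z 0.1329 [ 19  25 164] | 139 L -0.0552 Z 0.1331 [ 14  27 192]
140 L -0.0547 Z 0.1329 [ 18  12 247] | 141 L -0.0544 Z 0.1336 [ 18  10 251]
142 L -0.0540 Z 0.1343 [ 21  13 250] | 143 L -0.0535 Z 0.1330 [ 16  29 186]
144 L -0.0532 Z 0.1349 [173  24 172]
[... 2077 characters left out ...]
p.float64(-0.0502), np.float64(0.0058)), (204, np.float64(-0.0483), np.float64(0.006)), (206, np.float64(-0.0235), np.float64(0.1324)), (208, np.float64(-0.0224), np.float64(0.1334)), (210, np.float64(-0.0214), np.float64(0.1339)), (212, np.float64(-0.0204), np.float64(0.1346))]
220 [(302, np.float64(nan), np.float64(nan)), (304, np.float64(0.0225), np.float64(0.1337)), (306, np.float64(0.0232), np.float64(0.1352)), (308, np.float64(0.0245), np.float64(0.1333)), (310, np.float64(0.0511), np.float64(0.0063)), (312, np.float64(0.053), np.float64(0.0062)), (314, np.float64(0.0549), np.float64(0.0061)), (316, np.float64(0.0567), np.float64(0.0066)), (318, np.float64(0.0586), np.float64(0.0066))]
```

View pics/w13z.png

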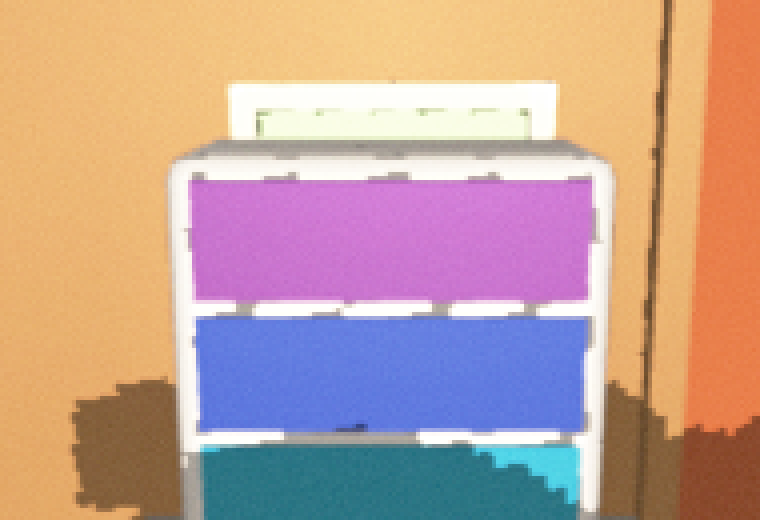

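The bay's near rim shows at rows 121–126. The box needs +4.9 mm along the bay's x and +2.2 mm along its y. I'll correct that, lower the box and look again.

Emit:
jog_arm(
  steps=[
    [[0.8,-0.3,0,-0.44,0.33,1.5,0.8],[0.8,-0.3,0,-0.44,0.33,4,0.8],[0.8,-0.3,0,-0.44,0.33,6,0.8],[0.8,-0.3,0,-0.44,0.33,7,0.8],[0.8,-0.3,0,-0.44,0.33,7,0.8]],
  ],
)

```text
t: 16.2
position: [0.5261, -0.3076, 0.1226]
tcp_rot: [0.003, 0.086, 0.996, -0.003]
ft_force: [0.2, 0.2, -0.2]
grip_width: 0.572
```

Run:
```python
from h import *
from rig import env
o,r=state(env)
z=grab(env,"wrist","w14"); W=cloud(z)
a=np.radians(-9.9); ex=np.array([np.cos(a),np.sin(a)]);ey=np.array([-np.sin(a),np.cos(a)])
P0=np.array([.5244,-.3095])
L=(W[...,:2]-P0)@ex; Q=(W[...,:2]-P0)@ey; Z=W[...,2]
S=cv2.cvtColor(z["im"],cv2.COLOR_BGR2HSV)
u=258
for v in range(100,160): 
    if -.075<L[v,u]<-.045 : print(v,round(L[v,u],4),round(Z[v,u],4),S[v,u])
for v in (165,190,210):
    q=Q[v];zz=Z[v]
    b=(zz>.045)&(zz<.075)&(abs(q)<.04); uu=np.where(b)[0]; print(v,uu.min(),uu.max(),q[uu.min()],q[uu.max()])
cv2.imwrite("pics/w14z.png",cv2.resize(z["im"][90:260,150:360],None,fx=3.5,fy=3.5,interpolation=0))
```

```text
t 16.2 p [ 0.5261 -0.3076  0.1226] f [ 0.2479  0.1983 -0.2116] g 0.572 thy 80.09 z [ 0.006  -0.0074 -1.    ]
100 -0.0714 0.0068 [ 17 118 238]
101 -0.0708 0.0062 [ 17 118 238]
102 -0.0702 0.0058 [ 17 117 239]
103 -0.0696 0.0056 [ 17 116 240]
104 -0.0691 0.0047 [ 17 119 238]
105 -0.0685 0.0064 [ 18 116 240]
106 -0.0679 0.006 [ 17 118 240]
107 -0.0673 0.0059 [ 17 119 240]
108 -0.0667 0.0044 [ 18 117 240]
109 -0.0661 0.0061 [ 17 117 240]
110 -0.0655 0.0057 [ 17 117 239]
111 -0.0649 0.0074 [ 17 116 239]
112 -0.0643 0.0051 [ 20  90 244]
113 -0.0638 0.0123 [ 28  19 252]
114 -0.0632 0.012 [ 34   8 254]
115 -0.0626 0.0117 [ 30   8 253]
116 -0.062 0.0118 [ 30   8 253]
117 -0.0614 0.0119 [ 30   8 253]
118 -0.0608 0.0113 [ 30   8 253]
119 -0.0603 0.0129 [ 30   9 253]
120 -0.0597 0.0122 [ 30   9 253]
121 -0.0591 0.0121 [ 27  10 253]
122 -0.0583 0.0059 [ 35  27 250]
123 -0.0577 0.0067 [ 35  30 249]
124 -0.0571 0.0064 [ 35  30 250]
125 -0.0565 0.0076 [ 36  30 250]
126 -0.0558 0.0063 [ 36  30 250]
127 -0.0553 0.0071 [ 36  30 250]
128 -0.0546 0.0066 [ 36  32 250]
129 -0.054 0.007 [ 35  27 250]
130 -0
[... 407 characters left out ...]
[ 20  12 250]
144 -0.0513 0.0657 [ 12  14 239]
145 -0.0511 0.0671 [149  93 203]
146 -0.0505 0.0658 [149 106 204]
147 -0.0501 0.0663 [149 107 201]
148 -0.0497 0.0663 [150 100 201]
149 -0.0492 0.066 [149 106 202]
150 -0.0488 0.0664 [149 109 202]
151 -0.0485 0.0672 [148 107 201]
152 -0.0479 0.066 [149 104 198]
153 -0.0476 0.0668 [150 106 202]
154 -0.047 0.066 [148 107 203]
155 -0.0465 0.0657 [149 108 199]
156 -0.0462 0.0661 [149 107 201]
157 -0.0457 0.0659 [149 109 199]
158 -0.0455 0.0672 [149 106 198]
159 -0.0451 0.0674 [149 107 198]
165 203 312 -0.022635569016864036 0.0265818453760809
190 204 311 -0.022696337869286227 0.026450143109448244
210 205 310 -0.022595421865414137 0.026524265917910732
```

View pics/w14z.png

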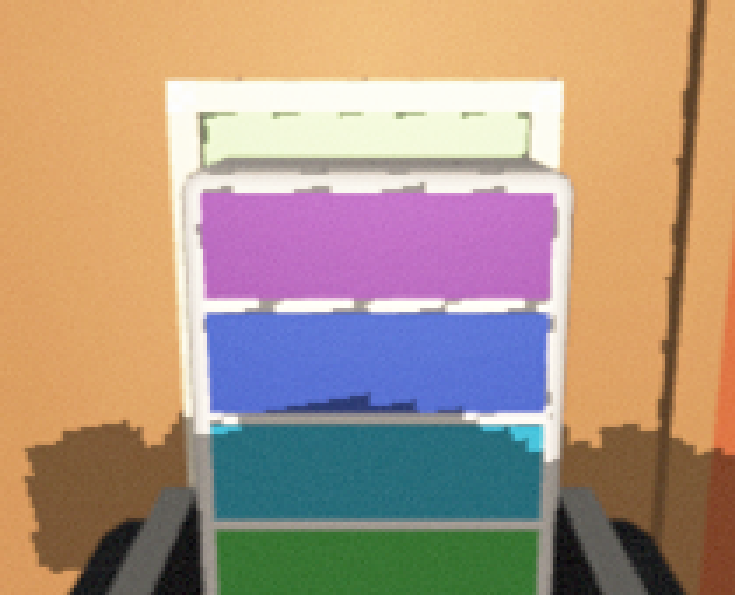

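Run:
```python
from h import *
z=load("w14"); W=cloud(z)
a=np.radians(-9.9); ex=np.array([np.cos(a),np.sin(a)]);ey=np.array([-np.sin(a),np.cos(a)])
P0=np.array([.5244,-.3095])
L=(W[...,:2]-P0)@ex; Q=(W[...,:2]-P0)@ey; Z=W[...,2]
for v in (116,118,120):
    b=(Z[v]>.0095)&(Z[v]<.014)&(abs(Q[v])<.045); uu=np.where(b)[0]; print(v,uu.min(),uu.max(),Q[v,uu.min()],Q[v,uu.max()])
# plane fit of box top
m=(Z>.0645)&(Z<.0685)&(abs(Q)<.022)&(L<-.01)&(L>-.05)
A=np.c_[L[m],Q[m],np.ones(m.sum())]; print("slopes L,Q",np.linalg.lstsq(A,Z[m],rcond=None)[0])
# near rim yaw
e=[]
for u in range(202,308,4):
    b=(Z[105:130,u]>.0095)&(Z[105:130,u]<.014); vv=np.where(b)[0]
    if len(vv): e.append((Q[105+vv.min(),u],L[105+vv.min(),u]))
e=np.array(e);print("yaw err deg",np.degrees(np.polyfit(e[:,0],e[:,1],1)[0]))
e=[]
for u in range(212,304,4):
    c=Z[130:150,u]; vv=np.where(c>.0635)[0]
    e.append((Q[130+vv.min(),u],L[130+vv.min(),u]))
e=np.array(e);print("box yaw err",np.degrees(np.polyfit(e[:,0],e[:,1],1)[0]))
```

```text
116 198 310 -0.03403400113319794 0.033441272601566124
118 198 310 -0.03418277930671084 0.03342469508456611
120 198 310 -0.03430642805427841 0.03338930190808008
slopes L,Q [0.0059 0.0016 0.0667]
yaw err deg 0.07378906005448409
box yaw err 0.4008037346450431
```

Emit:
jog_arm(
  steps=[
    [[0,0.2,-0.3,0.06,-0.22,0.5,0.8],[0,0.2,-0.3,0.06,-0.22,1.5,0.8],[0,0.2,-0.3,0.06,-0.22,2.2,0.8],[0,0.2,-0.3,0.06,-0.22,2.4,0.8],[0,0.2,-0.3,0.06,-0.22,2.4,0.8]],
  ],
)

```text
t: 16.75
position: [0.5256, -0.3103, 0.0991]
tcp_rot: [0.002, 0.084, 0.996, -0.004]
ft_force: [-0.4, 0.2, -1.3]
grip_width: 0.567
```

Run:
```python
from h import *
from rig import env
o,r=state(env)
z=grab(env,"wrist","w15"); W=cloud(z)
a=np.radians(-9.9); ex=np.array([np.cos(a),np.sin(a)]);ey=np.array([-np.sin(a),np.cos(a)])
P0=np.array([.5244,-.3095])
L=(W[...,:2]-P0)@ex; Q=(W[...,:2]-P0)@ey; Z=W[...,2]
u=258
for v in range(90,150): 
    if -.066<L[v,u]<-.050 : print(v,round(L[v,u],4),round(Z[v,u],4))
for v in (112,116,120):
    b=(Z[v]>.0095)&(Z[v]<.014)&(abs(Q[v])<.045); uu=np.where(b)[0]; print(v,uu.min(),uu.max(),Q[v,uu.min()],Q[v,uu.max()])
for v in (165,190,210):
    b=(Z[v]>.03)&(Z[v]<.055)&(abs(Q[v])<.03); uu=np.where(b)[0]; print(v,uu.min(),uu.max(),Q[v,uu.min()],Q[v,uu.max()])
```

```text
t 16.75 p [ 0.5256 -0.3103  0.0991] f [-0.3628  0.1712 -1.3284] g 0.567 thy 80.38 z [ 0.0032 -0.0074 -1.    ]
110 -0.0658 0.0059
111 -0.0653 0.0058
112 -0.0648 0.0061
113 -0.0642 0.0075
114 -0.0638 0.0122
115 -0.0633 0.0128
116 -0.0628 0.0115
117 -0.0623 0.012
118 -0.0617 0.0113
119 -0.0612 0.0118
120 -0.0607 0.0113
121 -0.0602 0.0123
122 -0.0597 0.0114
123 -0.0592 0.0113
124 -0.0585 0.0069
125 -0.0579 0.0075
126 -0.0573 0.0058
127 -0.0568 0.0061
128 -0.0563 0.0066
129 -0.0558 0.0076
130 -0.0552 0.0067
131 -0.0546 0.006
132 -0.0542 0.0068
133 -0.0536 0.0066
134 -0.0531 0.0071
135 -0.0539 0.0241
136 -0.0539 0.0302
137 -0.054 0.0358
138 -0.0539 0.0397
139 -0.0535 0.0405
140 -0.0532 0.0418
141 -0.0528 0.0418
142 -0.0523 0.0417
143 -0.0519 0.0418
144 -0.0515 0.0423
145 -0.0513 0.0444
146 -0.0507 0.043
147 -0.0503 0.0432Traceback (most recent call last):
  File "<stdin>", line 12, in <module>
    return umr_minimum(a, axis, None, out, keepdims, initial, where)
ValueError: zero-size array to reduction operation minimum which has no identity
```

View pics/w15.png

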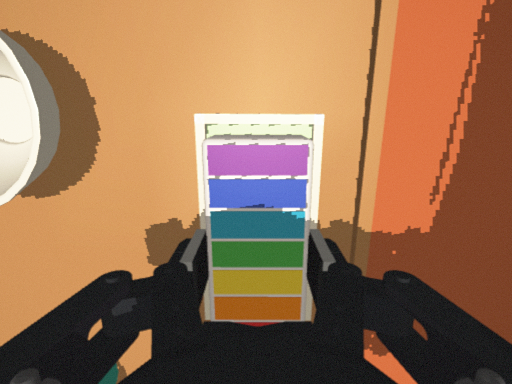

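Centred in the rim to within 1 mm (rim columns 196–323, box 203–313). Lowering.

Emit:
jog_arm(
  steps=[
    [[0,0,0,0.05,0.05,0.4,0.8],[0,0,0,0.05,0.05,0.7,0.8],[0,0,0,0.05,0.05,0.9,0.8],[0,0,0,0.05,0.05,1.0,0.8],[0,0,0,0.05,0.05,1.05,0.8]],
  ],
)

```text
t: 17.3
position: [0.5254, -0.3099, 0.089]
tcp_rot: [0.002, 0.084, 0.996, -0.004]
ft_force: [0.1, 0.2, -1.0]
grip_width: 0.566
```

Emit:
jog_arm(
  steps=[
    [[0,0,0,0,0,0.1,0.8],[0,0,0,0,0,0.2,0.8]],
  ],
)

```text
t: 17.5
position: [0.5256, -0.31, 0.0885]
tcp_rot: [0.003, 0.084, 0.996, -0.004]
ft_force: [-3.7, 4.0, 13.1]
grip_width: 0.567
```

Run:
```python
from h import *
from rig import env
o,r=state(env)
z=grab(env,"wrist","w16"); W=cloud(z); Z=W[...,2]
print(np.nanmedian(Z[150:170,215:300]),np.nanmedian(Z[220:230,215:300]),np.nanmedian(Z[160:230,212:220]),np.nanmedian(Z[160:230,295:303]))
```

```text
t 17.5 p [ 0.5256 -0.31    0.0885] f [-3.6952  4.0185 13.1362] g 0.567 thy 80.41 z [ 0.0045 -0.0083 -1.    ]
0.03268789933788545 0.032738527786409566 0.03269411281562411 0.032597157404775035
```

View pics/w16.png

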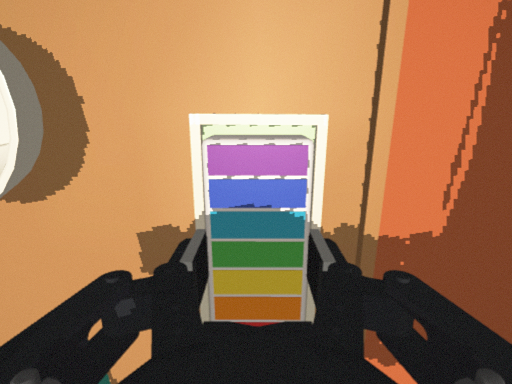

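Contact came at the predicted height, with the box top level at 0.0327 (0.032 expected). Releasing.

Emit:
jog_arm(
  steps=[
    [[0,0,0,0,0,-0.05,0.6],[0,0,0,0,0,-0.05,0.35],[0,0,0,0,0,-0.05,0.25],[0,0,0,0,0,-0.05,0.2],[0,0,0,0,0,-0.05,0.2]],
  ],
)

```text
t: 18.05
position: [0.5256, -0.31, 0.0889]
tcp_rot: [0.003, 0.084, 0.996, -0.004]
ft_force: [-0.2, -0.0, -0.6]
grip_width: 0.802
```

Emit:
jog_arm(
  steps=[
    [[0,0,0,0,0,-2,0.2],[0,0,0,0,0,-5,0.2],[0,0,0,0,0,-9,0.2],[0,0,0,-4,2,-13,0.2],[0,0,0,-6,4,-15,0.2]],
  ],
)

```text
t: 18.55
position: [0.5914, -0.2801, 0.2419]
tcp_rot: [0.004, 0.085, 0.996, -0.005]
ft_force: [1.4, 0.0, -0.7]
grip_width: 0.799
```

Emit:
jog_arm(
  steps=[
    [[0,0,0,-6,0,0,0.2],[0,0,0,-8,0,0,0.2],[0,0,0,-8,0,0,0.2]],
  ],
)

```text
t: 18.85
position: [0.6729, -0.2932, 0.2392]
tcp_rot: [0.003, 0.084, 0.996, -0.004]
ft_force: [-0.7, 0.5, -0.5]
grip_width: 0.798
```

Run:
```python
from h import *
from rig import env
o,r=state(env)
a=np.radians(-9.9); ex=np.array([np.cos(a),np.sin(a)]);ey=np.array([-np.sin(a),np.cos(a)])
P0=np.array([.5244,-.3095])
for n in ("wrist","side"):
    z=grab(env,n,n+"17"); W=cloud(z)
    L=(W[...,:2]-P0)@ex; Q=(W[...,:2]-P0)@ey; Z=W[...,2]
    m=(abs(L)<.06)&(abs(Q)<.03)&(Z>.025)&(Z<.045)
    P=W[m]; print(n,m.sum(),cv2.minAreaRect(P[:,:2].astype(np.float32)),np.percentile(Z[m],[5,50,95]))
    A=np.c_[L[m],Q[m],np.ones(m.sum())]; print(np.linalg.lstsq(A,Z[m],rcond=None)[0])
    m=(abs(L)<.0588)&(abs(Q)<.0288)&(Z<.012);print("visible floor px",m.sum())
```

```text
t 18.85 p [ 0.6729 -0.2932  0.2392] f [-0.6855  0.5169 -0.503 ] g 0.798 thy 80.35 z [ 0.0045 -0.0087 -1.    ]
wrist 5006 ((0.545830249786377, -0.31341803073883057), (0.050253357738256454, 0.06952730566263199), 80.28108215332031) [0.0305 0.0324 0.0337]
[-0.0032 -0.0079  0.0324]
visible floor px 545
side 748 ((0.5211531519889832, -0.31108513474464417), (0.052601106464862823, 0.1097467765212059), 80.58650970458984) [0.0283 0.0326 0.0359]
[0.003  0.0197 0.0325]
visible floor px 73
```

View pics/wrist17.png

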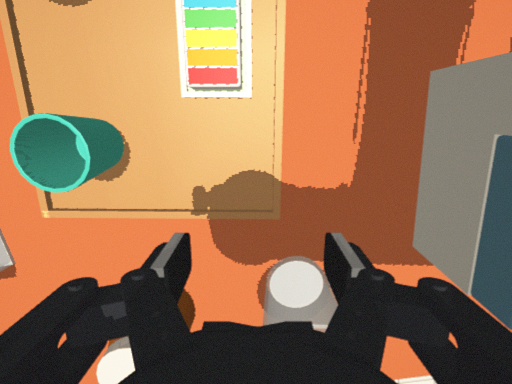

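View pics/side17.png

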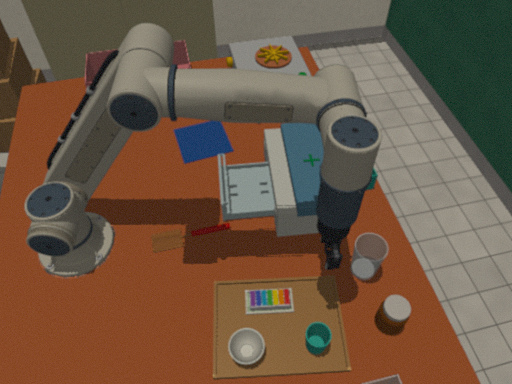

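The box sits flat inside the rim (wrist view columns 185–243), with bowl and cup unmoved. Handing in.

Run:
```python
from h import *
from rig import env
for n in ("side0","side17"):
    W=cloud(load(n))
    print(n,"bowl",seg(W,(.38,-.49),(.49,-.37),.03,.05)[0][1][0],"cup",seg(W,(.56,-.5),(.66,-.4),.06,.085)[0][1][0])
print(env.close_job())
```

```text
side0 bowl (0.43425488471984863, -0.4295738935470581) cup (0.6082800030708313, -0.4517938494682312)
side17 bowl (0.43417420983314514, -0.4259825646877289) cup (0.6085559129714966, -0.45212480425834656)
the job is handed in; nothing more can be done
None
```

The pill box is in the meal tray's bay, flat with its lids up, and the job was handed in at about 19 s of the 70 s allowed. No verdict was reported.

**What I did**
- **Catch:** The ledge was rigid at its middle. The sprung cover gave 30 mm to +y, and I pressed the catch there to its stop at about 15 N. The drawer sprang out.
- **Mat:** I gripped the box across its thickness, stood it on the blue mat and let go. I then pushed it near the top of its lid face, and it fell flat with the lids up.
- **Bay:** I took it again across its width, carried it over and lowered it into the bay until it touched. Then I released it and moved the arm clear.

**Last checks**
- **Seating:** The box top reads 32.4 mm above the table, where 32 mm is fully down. The final pictures show it level inside the rim. The wrist force is near zero.
- **Bowl and cup:** The cup reads the same as at the start, to within 0.5 mm. The bowl reads 3.6 mm different in y, which I take as noise in the depth edge because the robot never went near it and the pictures look the same.
- **Timer:** I did not measure it again at the end. Nothing touched it.

**Disagreements**
- **Box in the drawer:** It was described as lying along the ledge's x. I found it along the ledge's y with its lids towards the drawer front, and gripped it to suit.
- **Camera offset:** The side camera read x about 4 mm lower than the wrist camera, so I used the wrist camera to line up with the bay.

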